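# Seat the mixing bowl on the mixer's carriage and slide it under the drive head

### The job

Load the bench mixer: pick up the mixing bowl and lower it gently onto the sliding carriage while that is still out at its loading end, so that both holes of the bowl's foot plate go over the two pegs and the plate lies flush on the deck. Then slide the carriage with the bowl all the way to its end stop under the drive head and let go. Keep the bowl upright, and leave the other kitchen things where they stand.

Things in the scene. Friction and masses are not known exactly. Their poses are not given: they have to be found in the camera images.
- bowl: Loose steel mixing bowl (0.4 to 0.7 kg) on a flat foot plate, grey hub in its middle. Origin: centre of the plate's underside; z up. Plate 50 (x) by 200 (y) by 10 mm, a 17 mm through hole at y = +82 and -82 mm, seen from above outside the rim. Rim 138 mm in diameter (132 inside) at z = 100 mm. Fits the pegs either way round (half a turn is the same)
- hub_top (a point): Centre of the top of the bowl's hub, a round upright post 28 mm in diameter, 130 mm above the bowl's underside, 30 mm above its rim: grasp it from above; axes as the bowl's
- deck (a point): Centre of the carriage's flat top (the deck, aluminium, 110 mm in x by 210 mm in y), 50 mm above the table, midway between the two pegs. Its y axis is the direction of travel towards the drive head and the line through the pegs; z up. The seated bowl's origin is at this point
- peg_a (a point): Tip of the carriage's peg farther from the drive head, 82 mm from the deck's centre along -y. Pegs are upright, 14 mm in diameter with tapered tips (7 mm at the tip, taper 8 mm long), 26 mm tall above the deck
- peg_b (a point): Tip of the other peg, 82 mm from the deck's centre along +y
- handle_top (a point): Centre of the top of the carriage's handle, an upright black round post 24 mm in diameter and 79 mm tall, top 125 mm above the table, standing 140 mm to the -x side (robot's side) of the deck's centre and moving with the carriage; it can be gripped or pushed from above
- carriage (a joint): Travel of the carriage along its rails in m: 0 = loading end (clear of the head), 0.20 = end stop right under the drive head. It stays where it is left; pushing takes about 3 to 6 N
- mixer: White bench mixer, fixed. Origin: on the table under the deck's centre at travel 0; y along the rails to the head, x away from the robot. Bed 150 mm wide, y -115 to 385 mm; column 130 by 70 mm at y 350; head x -55 to 55, y 130 to 390, z 230 to 310 mm, with a 52 mm round coupling under it at y 200 down to z 202 mm (22 mm above the seated bowl's hub)
- jug: Bystander: clear plastic measuring jug, 90 mm in diameter, 130 mm tall, with a handle; origin: centre of its underside
- tart_tin: Bystander: dark round tart tin, 90 mm in diameter, 28 mm tall; origin: centre of its underside
- dish: Bystander: white plate, 150 mm in diameter, 18 mm tall; origin: centre of its underside

How it is judged:
By the outcome, as a careful person would: the job done as asked, in the order asked, and still so for the second after the job is handed in, with the robot touching nothing.
It also fails if it takes over 72 s, if anything falls off the work surface, if the arm or the gripper's body presses on something with over 40 N, if the wrist force passes 120 N, or if a joint passes its speed limit or range.

### The arm

A 6-joint arm with a two-finger parallel gripper is mounted at the origin on the work surface. World frame = base frame: x ahead of the robot, y to its left, z up, the work surface at z = 0. Lengths are in mm, angles in rad, forces in N, time in s.
With the tool pointing down it reaches from about 250 to 850 mm from the base axis. Payload 12.5 kg.
Tool frame: the origin (TCP) lies at the centre of the arm's flange, where the gripper is bolted on; the fingertips stand 186 mm ahead of it and the grasp point (between the pads) lies 167 mm ahead of it (ctrl.grip_depth is the distance from the TCP to the grasp point, in mm); y points along the fingers, z is the direction in which the jaws open and shut, and the axes are right-handed (so a half turn about y gives the same grasp; the last joint's range is limited). The gripper opens to 93 mm and grips with 3 to 60 N. Pads are 15 mm wide; open, the fingers measure 128 mm over their backs; the gripper's body (75 mm by 188 mm) begins 65 mm behind the grasp point.
Start: joints at [1.203, 0.351, 1.652, -0, 1.139, -0.085], TCP at [153.444, 528.148, 404.733] pointing down, gripper open.
Joint ranges: [-2.75, 2.75], [-0.79, 2.1], [0.01, 2.65], [-1.57, 4.71], [0.07, 3.14], [-2.87, 2.87]. Speed limits (rad/s): [2.22, 2.22, 2.79, 3.14, 3.14, 3.14].

### API

Orientations are given as [roll, pitch, yaw] about the fixed x, y, z axes, in that order (R = Rz(yaw) Ry(pitch) Rx(roll)).
In Python, from plant import ctrl, vision, workorder gives the robot as it stands.
- The arm moves only by the tool step_arm, never from a script. Its argument "targets" is a list that holds one entry, the list of rows, each a list of 5 numbers: the shift along the tool's x, y, z in m, then the turn about the tool's y in rad, then the gripper command: -1 is fully open, 1 is shut, values between are in proportion. In form: [[[dx, dy, dz, spin, gripper], ...]]. A call has 1 to 8 rows; each row is the pose to reach, as a shift and turn from the pose commanded when the call began, along the tool's axes at that moment; what a row does not reach only later rows make up. A row lasts 1/10 s, in which the tool goes at most 50 mm and 8.59 degrees, less where a joint would pass 70% of its speed; a pose out of reach is approached as far as the arm can. A call with a gripper value outside its range is refused whole. The fingers move at their own pace and stop on an object; "squeeze" is the grip in N (left out, the last holds). Time passes only in rows, so rows that repeat a pose let the fingers close. It gives the time, the measured TCP pose, the force and the opening at its end, in the units of the state.
- ctrl.get_obs(): the state, without advancing time (a new reading comes with each control period).
- vision.capture(name): name is "side" or "top" or "wrist"; returns (picture, depth): 384x512x3 uint8, red, green, blue; 384x512 float32, mm along the optical axis (not along the pixel's ray), 0 where there is no reading.
- vision.camera_info(name): a dict with "fovy" (degrees; the focal length in pixels is half the picture's height over the tangent of half this angle, whatever the lens; pixels are square), "cx", "cy" (the principal point, pixels), "position" and "rotation" of the camera in the world. Camera axes: x right, y up, looking along -z (the intrinsics and any distortion apply to the point x, -y, -z); pixel columns grow to the right and rows downward; lengths in mm; the calibration is good to about 2 mm. A picture is of the moment at which its call begins: read the wrist's pose just before it. camera_info takes no time and is no camera call; for the wrist camera it gives the pose at the moment of the call.
- workorder.finish_job(): hands the job in, once; it reports no verdict.
The state is a dict: "time": time; "joint_positions": joint angles; "joint_vel": joint speeds; "joint_efforts": joint torques, N m; "position": TCP position; "ee_rot": TCP orientation; "ft_force": force on the tool from outside, world axes, zero at the start; "moment": the same for the moment, N m; "width": opening from 0.0 (shut) to 1.0 (fully open).
Only numpy, scipy, OpenCV 4.12 (cv2) and the standard library are available. Lean on these libraries where they do the work, as an engineer would, in place of code of your own. Each camera call takes 0.05 s, during which the arm holds its last target. There are 200 camera calls.

## Working session

There is one attempt and no reset: what is moved stays moved. The work goes in short steps, Python scripts to look and compute and a tool call to move; the robot and the scene stay as the last step left them, time stands still between calls to the robot, and variables do not carry over. Pictures are saved under pics/ and viewed, about 8 in all and at most 12, crops included, and the job is handed in when it is done.

Besides the shell and the picture viewer there is one more tool, called after ">>>" as name(argument=value, ...), one argument or row to a line, values as JSON. step_arm: Moves the arm, as the interface text tells. Its arguments: {"type":"object","properties":{"targets":{"type":"array"},"squeeze":{"type":"number"}},"required":["targets"]}

```bash
mkdir -p pics; ls; cat > h.py <<'E'
import numpy as np, cv2
from plant import ctrl, vision, workorder
def cap(n,f=None):
    info=vision.camera_info(n); im,d=vision.capture(n)
    if f: cv2.imwrite('pics/'+f,im[:,:,::-1]); np.savez('pics/'+f+'.npz',im=im,d=d,**{k:np.array(v) for k,v in info.items()if not isinstance(v,(str,dict))})
    return im,d,info
E
python3 - <<'E'
from h import *
print(ctrl.get_obs())
a=cap('top','top.png');b=cap('side','side.png')
for x in (a,b): print(x[2])
print(vision.camera_info('wrist'))
cv2.imwrite('pics/both.png',cv2.resize(np.hstack([a[0],b[0]])[:,:,::-1],(800,300),interpolation=cv2.INTER_AREA))
E
```

```text
pics
{'time': 0.0, 'joint_positions': array([ 1.20339382e+00,  3.51270096e-01,  1.65241847e+00, -2.25879880e-06,
        1.13908896e+00, -8.46429136e-02]), 'joint_vel': array([ 0.00042115, -0.00106022, -0.00116676, -0.00152998,  0.00247105,
       -0.00054528]), 'joint_efforts': array([-1.64540164e-03, -4.97320533e+01, -2.85251480e+01,  6.99334173e-02,
        2.57945282e-02, -1.02723272e-04]), 'position': array([153.40827025, 528.04596101, 404.18488793]), 'ee_rot': array([-1.57197713e+00,  9.81283630e-05, -2.82758707e-01]), 'ft_force': array([-0.77767536,  0.54841035, -0.07663923]), 'moment': array([-0.06405841, -0.02062315,  0.02747565]), 'width': 0.9987309857900385}
{'fovy': 51.34388198056601, 'cx': 256.13810630291493, 'cy': 187.83650489383433, 'position': array([ 404.97301312,  -22.66021453, 1027.85603848]), 'rotation': array([ 0.12327747, -0.03984821, -1.54806105])}
{'fovy': 52.77584544505631, 'cx': 257.2465251642606, 'cy': 188.55253745024964, 'position': array([ -25.35252927, -548.63082666,  955.31475231]), 'rotation': array([ 0.70581451, -0.01135911, -0.81997137])}
{'fovy': 61.45421040346155, 'cx': 250.12956024741237, 'cy': 185.2714643267916, 'position': array([ 85.55187514, 547.30059111, 384.11923836]), 'rotation': array([-2.57958350e-01,  2.65565745e-04,  1.28756126e+00])}
```

View pics/top.png

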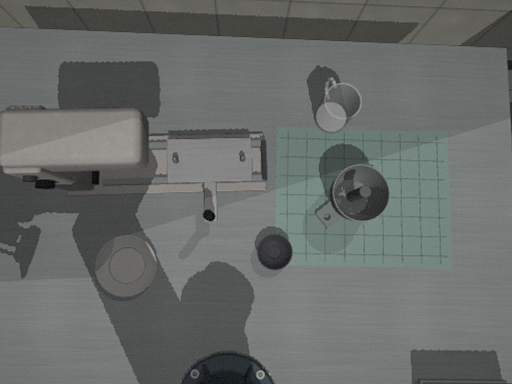

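View pics/side.png

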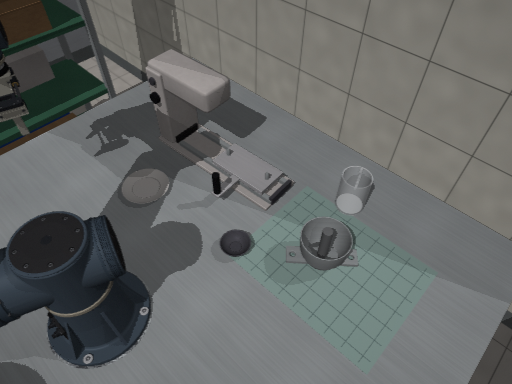

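The top view shows the mixer head on the left, pegs near (175,157) and (241,156), the handle top at (209,215), the hub top at (366,191) and one plate hole at (327,217). The side view shows the hub at (328,233), pegs at (227,151) and (267,175), the handle at (215,177) and plate holes at (292,254) and (352,258).

```bash
cat >> h.py <<'E'
from scipy.spatial.transform import Rotation as Ro
def ray(info,u,v):
    f=192/np.tan(np.radians(float(info['fovy']))/2)
    d=np.array([(u-info['cx'])/f,-(v-info['cy'])/f,-1.]); R=Ro.from_euler('xyz',info['rotation']).as_matrix()
    return np.array(info['position']),R@d
def onplane(info,u,v,z):
    p,d=ray(info,u,v); return p+d*(z-p[2])/d[2]
def tri(*obs):
    A=np.zeros((3,3));b=np.zeros(3);rs=[]
    for i,u,v in obs:
        p,d=ray(i,u,v);d=d/np.linalg.norm(d);P=np.eye(3)-np.outer(d,d);A+=P;b+=P@p;rs.append((p,P))
    x=np.linalg.solve(A,b); return x.round(1),[round(float(np.linalg.norm(P@(x-p))),1) for p,P in rs]
def proj(info,X):
    f=192/np.tan(np.radians(float(info['fovy']))/2);R=Ro.from_euler('xyz',info['rotation']).as_matrix()
    c=R.T@(np.array(X)-info['position']);return np.array([info['cx']-f*c[0]/c[2],info['cy']+f*c[1]/c[2]]).round(1)
E
python3 - <<'E'
from h import *
t=dict(np.load('pics/top.png.npz'));s=dict(np.load('pics/side.png.npz'))
for n,a,b in [('hub',(366,191),(328,233)),('pegA',(241.5,154.5),(267,175)),('pegB',(175,155),(227,151)),('handle',(209,215),(215,176)),('hole1',(327,217),(292,254))]:
    print(n,tri((t,*a),(s,*b)))
print('hole2',onplane(s,352,258,10),'hole1 side',onplane(s,292,254,10),'jug',onplane(t,331,117,0),'tin',onplane(t,274,252,28),'dish',onplane(t,127,266,10))
o=[cv2.resize(x['im'][r0:r0+130,c0:c0+230,::-1],None,fx=3.4,fy=3.4,interpolation=cv2.INTER_CUBIC)[:295] for x,r0,c0 in ((t,135,160),(s,140,195))]
cv2.imwrite('pics/crop.png',np.vstack([cv2.resize(t['im'][135:225,160:400,::-1],(792,297),interpolation=cv2.INTER_CUBIC),cv2.resize(s['im'][140:230,195:315,::-1],(396,297),interpolation=cv2.INTER_CUBIC).repeat(1,0)if 0 else cv2.resize(s['im'][140:280,195:365,::-1],(792,297)[0:2] if 0 else (361,297),interpolation=cv2.INTER_CUBIC) if 0 else np.zeros((1,792,3),np.uint8)]))
E
```

```text
hub (array([ 516. , -308.1,  124.7]), [1.8, 1.8])
pegA (array([606.3, -18.8,  56.4]), [2.7, 2.7])
pegB (array([596.6, 146.4,  57.9]), [6.5, 6.5])
handle (array([452.2,  49.8, 121.7]), [1.6, 1.6])
hole1 (array([ 461.3, -243.2,   11.8]), [0.5, 0.5])
hole2 [ 567.16434476 -372.39139547   10.        ] hole1 side [ 461.76122198 -242.29209531   10.        ] jug [ 729.67584336 -256.64515336    0.        ] tin [ 370.80080642 -107.64372055   28.        ] dish [328.14633198 255.27047625  10.        ]
```

>>> step_arm(
  targets=[
    [[0.28,0,-0.23,0,-0.3],[0.28,0,-0.23,0,-0.3],[0.28,0,-0.23,0,-0.3],[0.28,0,-0.23,0,-0.3],[0.28,0,-0.23,0,-0.3],[0.28,0,-0.23,0,-0.3],[0.28,0,-0.23,0,-0.3],[0.28,0,-0.23,0,-0.3]],
  ],
)

```text
time: 0.9
position: [359.8, 226.2, 404.7]
ee_rot: [-1.571, -0.0, -0.286]
ft_force: [-0.0, 0.3, 0.2]
width: 0.649
```

>>> step_arm(
  targets=[
    [[0.19,0,-0.15,0,-0.3],[0.19,0,-0.15,0,-0.3],[0.19,0,-0.15,0,-0.3],[0.19,0,-0.15,0,-0.3],[0.19,0,-0.15,0,-0.3],[0.19,0,-0.15,0,-0.3],[0.19,0,-0.15,0,-0.3],[0.19,0,-0.15,0,-0.3]],
  ],
)

```text
time: 1.7
position: [498.2, 33.2, 404.5]
ee_rot: [-1.571, 0.001, -0.282]
ft_force: [-0.9, 1.0, -0.2]
width: 0.647
```

```bash
python3 - <<'E'
from h import *
print(ctrl.get_obs()['position'],ctrl.get_obs()['ee_rot'])
i=cap('wrist','w1.png')[2]
for X in [(603,-19,76),(598,146,76),(452,50,125)]: print(proj(i,X))
E
```

```text
[498.19390526  33.16465418 404.51944816] [-1.57074786e+00  8.55446038e-04 -2.81877074e-01]
[230.8 279.8]
[382.5 235.8]
[254.6 128.3]
```

View pics/w1.png

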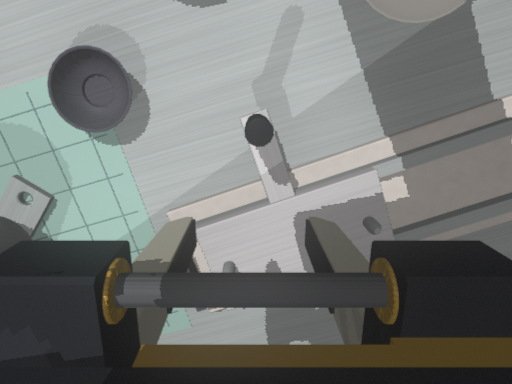

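>>> step_arm(
  targets=[
    [[-0.03,0,-0.09,0,-0.3],[-0.03,0,-0.09,0,-0.3],[-0.03,0,-0.09,0,-0.3],[-0.03,0,-0.09,0,-0.3],[-0.03,0,-0.09,0,-0.3]],
  ],
)

```text
time: 2.25
position: [445.2, -44.9, 404.9]
ee_rot: [-1.571, -0.001, -0.282]
ft_force: [0.0, 0.3, 0.4]
width: 0.648
```

```bash
python3 - <<'E'
from h import *
print(ctrl.get_obs()['position'],ctrl.get_obs()['ee_rot'])
i=cap('wrist','w2.png')[2]
w={1:dict(np.load('pics/w1.png.npz')),2:dict(np.load('pics/w2.png.npz'))}
P=[(603,-19,72),(598,146,72),(452,50,125)]
rows=[]
for k in w:
    r=[]
    for X in P:
        c=proj(w[k],X).round().astype(int); x0,y0=c[0]-30,c[1]-30; print(k,X,x0,y0)
        im=cv2.copyMakeBorder(w[k]['im'],100,100,100,100,cv2.BORDER_CONSTANT)[y0+100:y0+160,x0+100:x0+160]
        im=cv2.convertScaleAbs(cv2.resize(im[:,:,::-1],(264,264),interpolation=cv2.INTER_CUBIC),alpha=1.5)
        r.append(im)
    rows.append(np.hstack(r))
cv2.imwrite('pics/c1.png',np.vstack(rows))
E
```

```text
[445.15343515 -44.91135482 404.93981397] [-1.57051431e+00 -6.05906623e-04 -2.81583072e-01]
1 (603, -19, 72) 201 248
1 (598, 146, 72) 351 204
1 (452, 50, 125) 225 98
2 (603, -19, 72) 282 271
2 (598, 146, 72) 432 229
2 (452, 50, 125) 334 134
```

View pics/c1.png

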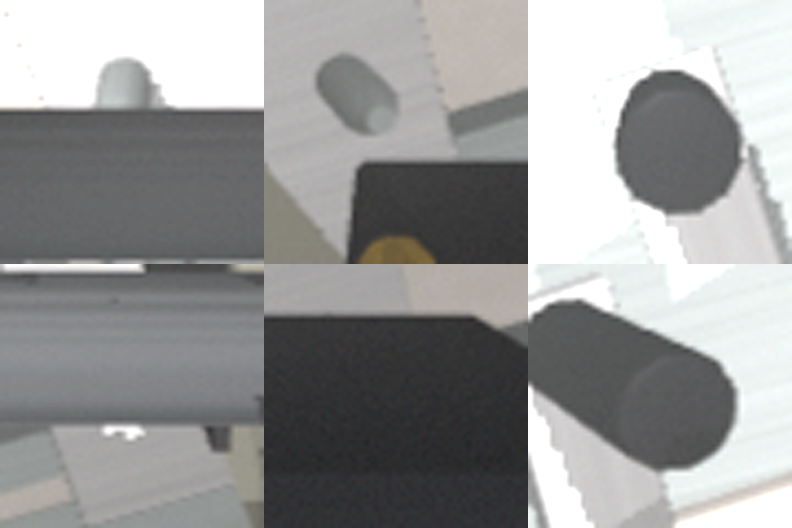

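The crop shows peg B's tip in w1 at (377.4,231.3). The handle top is at (259.5,132) in w1 and (368,168) in w2. The gripper hides peg A, so I'll take two views from further forward.

>>> step_arm(
  targets=[
    [[0.12,0,0.1,0,-0.3],[0.12,0,0.1,0,-0.3],[0.12,0,0.1,0,-0.3],[0.12,0,0.1,0,-0.3],[0.12,0,0.1,0,-0.3],[0.12,0,0.1,0,-0.3]],
  ],
)

```text
time: 2.9
position: [587.4, 17.0, 404.4]
ee_rot: [-1.571, 0.001, -0.282]
ft_force: [-0.1, -0.1, -0.3]
width: 0.649
```

```bash
python3 - <<'E'
from h import *
print(ctrl.get_obs()['position'],ctrl.get_obs()['ee_rot'])
i=cap('wrist','w3.png')[2]
E
```

```text
[587.37500534  16.98701277 404.39073237] [-1.57115322e+00  1.03951335e-03 -2.81901764e-01]
```

>>> step_arm(
  targets=[
    [[0.02,0,-0.09,0,-0.3],[0.02,0,-0.09,0,-0.3],[0.02,0,-0.09,0,-0.3],[0.02,0,-0.09,0,-0.3],[0.02,0,-0.09,0,-0.3]],
  ],
)

```text
time: 3.45
position: [581.6, -74.9, 405.1]
ee_rot: [-1.571, -0.0, -0.283]
ft_force: [-0.2, 0.0, -0.9]
width: 0.651
```

```bash
python3 - <<'E'
from h import *
print(ctrl.get_obs()['position'],ctrl.get_obs()['ee_rot'])
i=cap('wrist','w4.png')[2]
w={k:dict(np.load(f'pics/w{k}.png.npz')) for k in (1,2,3,4)}
hh=tri((w[1],259.5,132),(w[2],368,167.6));print('handle',hh)
P=[(603,-19,74),(598,146,74),(461.5,-243,10)]
rows=[]
for k in (3,4):
    r=[]
    for X in P:
        c=proj(w[k],X).round().astype(int); x0,y0=c[0]-30,c[1]-30; print(k,X,x0,y0)
        if not(-90<x0<540 and -90<y0<400): r.append(np.zeros((264,264,3),np.uint8)); continue
        im=cv2.copyMakeBorder(w[k]['im'],100,100,100,100,cv2.BORDER_CONSTANT)[y0+100:y0+160,x0+100:x0+160]
        im=cv2.convertScaleAbs(cv2.resize(im[:,:,::-1],(264,264),interpolation=cv2.INTER_CUBIC),alpha=1.)
        r.append(im)
    rows.append(np.hstack(r))
cv2.imwrite('pics/c2.png',np.vstack(rows))
E
```

```text
[581.62493026 -74.93662124 405.06320985] [-1.57055861e+00 -2.35625526e-04 -2.82780467e-01]
handle (array([456.1,  52.9, 123.9]), [0.1, 0.1])
3 (603, -19, 74) 190 169
3 (598, 146, 74) 352 118
3 (461.5, -243, 10) -30 90
4 (603, -19, 74) 281 149
4 (598, 146, 74) 448 97
4 (461.5, -243, 10) 47 72
```

View pics/c2.png

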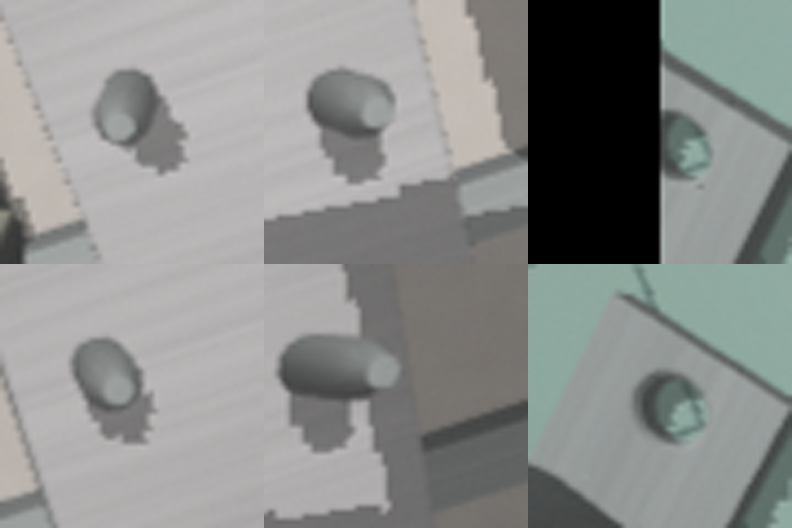

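Peg tips: A is at (216.9,197.2) in w3 and (307.2,176.8) in w4; B is at (377.3,142.6) and (474.7,121.2). The bowl's near hole is at (5.7,122.6) and (79.3,104.1).

```bash
python3 - <<'E'
from h import *
w={k:dict(np.load(f'pics/w{k}.png.npz')) for k in (1,2,3,4)}
a=tri((w[3],216.9,197.2),(w[4],307.2,176.8));b=tri((w[3],377.3,142.6),(w[4],474.7,121.2),(w[1],377,231))
h=tri((w[3],5.7,122.6),(w[4],79.3,104.1))
print(a,b,h,onplane(w[4],79.3,104.1,10))
pa=[onplane(w[k],*p,76) for k,p in ((3,(216.9,197.2)),(4,(307.2,176.8)))];pb=[onplane(w[k],*p,76) for k,p in ((3,(377.3,142.6)),(4,(474.7,121.2)))]
print(pa,pb); d=np.mean(pb,0)-np.mean(pa,0);print('deck',(np.mean(pb,0)+np.mean(pa,0))/2,np.linalg.norm(d),np.degrees(np.arctan2(d[1],d[0])))
E
```

```text
(array([600.2, -21.8,  74.4]), [0.1, 0.1]) (array([590.9, 141.5,  76.7]), [0.4, 0.4, 0.2]) (array([ 463.2, -247.6,   -3.1]), [0.4, 0.4]) [ 464.5111894 -241.1362605   10.       ]
[array([599.93296832, -21.48464437,  76.        ]), array([599.62272992, -21.95107546,  76.        ])] [array([590.75184965, 141.97550746,  76.        ]), array([591.43436184, 141.99638517,  76.        ])]
deck [595.43547743  60.1340432   76.        ] 163.93401398400772 93.0367840195277
```

>>> step_arm(
  targets=[
    [[0.05,0,-0.276,0.6,-0.3],[0.05,0,-0.276,0.6,-0.3],[0.05,0,-0.276,0.6,-0.3],[0.05,0,-0.276,0.6,-0.3],[0.05,0,-0.276,0.6,-0.3],[0.05,0,-0.276,0.6,-0.3],[0.05,0,-0.276,0.6,-0.3],[0.05,0,-0.276,0.6,-0.3]],
  ],
)

```text
time: 4.3
position: [553.3, -353.7, 404.5]
ee_rot: [-1.571, 0.001, -0.883]
ft_force: [0.0, 0.9, -0.6]
width: 0.65
```

```bash
python3 - <<'E'
from h import *
print(ctrl.get_obs()['position'],ctrl.get_obs()['ee_rot'])
i=cap('wrist','w5.png')[2]
print(proj(i,(515,-308,130)))
E
```

```text
[ 553.26313447 -353.71824254  404.46927608] [-1.57066188e+00  6.63046600e-04 -8.82668273e-01]
[249.7 114.7]
```

>>> step_arm(
  targets=[
    [[0,0,0.08,0,-0.3],[0,0,0.08,0,-0.3],[0,0,0.08,0,-0.3],[0,0,0.08,0,-0.3]],
  ],
)

```text
time: 4.75
position: [615.3, -301.8, 404.7]
ee_rot: [-1.571, 0.0, -0.88]
ft_force: [-0.4, -0.4, 0.3]
width: 0.654
```

```bash
python3 - <<'E'
from h import *
print(ctrl.get_obs()['position'],ctrl.get_obs()['ee_rot'])
i=cap('wrist','w6.png')[2]
print(proj(i,(515,-308,130)))
w={k:dict(np.load(f'pics/w{k}.png.npz')) for k in (5,6)}
x=lambda k,a:cv2.resize(w[k]['im'][0:240,a:a+220,::-1],(396,432),interpolation=cv2.INTER_CUBIC)
c=[int(np.clip(proj(w[k],(515,-308,60))[0]-110,0,292)) for k in (5,6)];print(c)
cv2.imwrite('pics/c3.png',np.hstack([x(5,c[0]),x(6,c[1])]))
E
```

```text
[ 615.27617125 -301.84696181  404.70944477] [-1.57105812e+00  2.45544909e-04 -8.79966694e-01]
[145.1 115.3]
[139, 57]
```

View pics/c3.png

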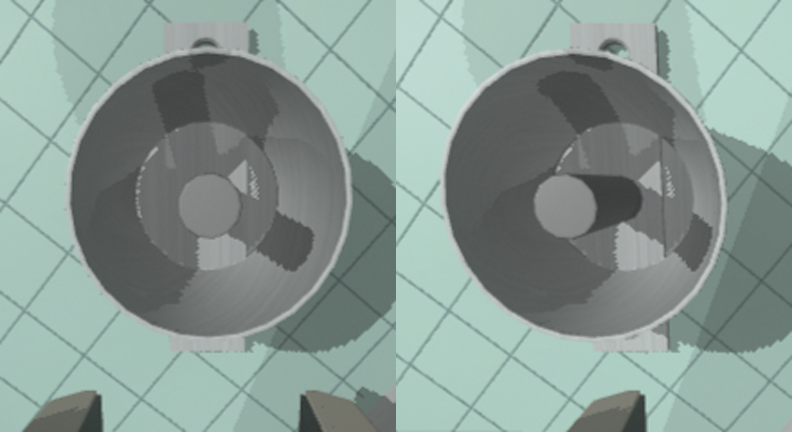

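In w5 the hub is at (255.4,113.7), with the plate ends at (252.9,12) and (254.1,195.3). In w6 the hub is at (151.2,114.2).

```bash
python3 - <<'E'
from h import *
w={k:dict(np.load(f'pics/w{k}.png.npz')) for k in (5,6)}
print('hub',tri((w[5],255.4,113.7),(w[6],151.2,114.2)),onplane(w[5],255.4,113.7,130),onplane(w[6],151.2,114.2,130))
a=onplane(w[5],252.9,12,10);b=onplane(w[5],254.1,195.3,10);d=a-b
print(a,b,(a+b)/2,np.linalg.norm(d),np.degrees(np.arctan2(d[1],d[0])))
E
```

```text
hub (array([ 517.9, -304.6,  129. ]), [0.0, 0.0]) [ 517.91722615 -304.59316029  130.        ] [ 518.14488709 -304.37304814  130.        ]
[ 453.81722882 -228.24118876   10.        ] [ 582.65732934 -382.12678111   10.        ] [ 518.23727908 -305.18398493   10.        ] 200.70014209316085 129.93762013840953
```

>>> step_arm(
  targets=[
    [[-0.0597,0,-0.0768,0,-0.3],[-0.0597,0,-0.0768,0,-0.3],[-0.0597,0,-0.0768,0,-0.3],[-0.0597,0.04,-0.0768,0,-0.3],[-0.0597,0.075,-0.0768,0,-0.3],[-0.0597,0.1,-0.0768,0,-0.3],[-0.0597,0.124,-0.0768,0,-0.3],[-0.0597,0.124,-0.0768,0,-0.3]],
  ],
)

```text
time: 5.6
position: [516.8, -306.2, 278.2]
ee_rot: [-1.572, 0.004, -0.883]
ft_force: [-0.5, 0.3, 0.6]
width: 0.649
```

```bash
python3 - <<'E'
from h import *
o=ctrl.get_obs();print(o['position'],o['ee_rot'],o['ft_force'],o['width'])
E
```

```text
[ 516.80312092 -306.16768486  278.17679617] [-1.57204896  0.00448745 -0.88340857] [-0.54266842  0.31106559  0.56241221] 0.649009282755627
```

>>> step_arm(
  targets=[
    [[0,0,0,0,0.2],[0,0,0,0,0.6],[0,0,0,0,1],[0,0,0,0,1],[0,0,0,0,1],[0,0,0,0,1],[0,0,0,0,1],[0,0,0,0,1]],
  ],
  squeeze=40,
)

```text
time: 6.4
position: [517.9, -306.3, 281.3]
ee_rot: [-1.57, -0.001, -0.883]
ft_force: [1.1, 1.4, 5.1]
width: 0.295
```

>>> step_arm(
  targets=[
    [[0,-0.01,0,0,1],[0,-0.03,0,0,1],[0,-0.06,0,0,1],[0,-0.09,0,0,1],[0,-0.12,0,0,1],[0,-0.14,0,0,1],[0,-0.14,0,0,1],[0,-0.14,0,0,1]],
  ],
  squeeze=40,
)

```text
time: 7.2
position: [517.3, -306.2, 419.8]
ee_rot: [-1.571, 0.001, -0.883]
ft_force: [-0.6, 0.6, -5.1]
width: 0.297
```

>>> step_arm(
  targets=[
    [[-0.02,0,0.025,0.07,1],[-0.05,0,0.0625,0.15,1],[-0.08,0,0.1,0.25,1],[-0.11,0,0.138,0.35,1],[-0.14,0,0.175,0.45,1],[-0.17,0,0.213,0.55,1],[-0.19,0,0.238,0.62,1],[-0.2,0,0.25,0.644,1]],
  ],
)

```text
time: 8.0
position: [583.7, 9.7, 418.6]
ee_rot: [-1.574, 0.001, -1.527]
ft_force: [-0.7, -0.8, -4.6]
width: 0.295
```

```bash
cat > go.py <<'E'
from h import *
import sys
o=ctrl.get_obs();p=o['position'];y=o['ee_rot'][2];print(o['time'],p.round(1),o['ee_rot'].round(4),o['ft_force'].round(1),o['width'].__round__(3))
T=np.array(eval(sys.argv[1]));d=T[:2]-p[:2];print('dx,dz',d@[np.cos(y),np.sin(y)],d@[-np.sin(y),np.cos(y)],'dy',p[2]-T[2],'spin',y-np.radians(T[3]))
E
python3 go.py 595.4,59.3,420,-87.5
```

```text
8.0 [583.7   9.7 418.6] [-1.5742e+00  8.0000e-04 -1.5271e+00] [-0.7 -0.8 -4.6] 0.295
dx,dz -49.01903876523023 13.854469710977082 dy -1.382134068173002 spin 5.3193726577305256e-05
```

Move above the pegs, then lower to a plate underside of about 90 mm and look.

>>> step_arm(
  targets=[
    [[-0.025,0,0.007,0,1],[-0.049,0,0.0138,0,1],[-0.049,0,0.0138,0,1],[-0.049,0.02,0.0138,0,1],[-0.049,0.045,0.0138,0,1],[-0.049,0.055,0.0138,0,1],[-0.049,0.055,0.0138,0,1],[-0.049,0.055,0.0138,0,1]],
  ],
)

```text
time: 8.8
position: [595.5, 56.2, 366.1]
ee_rot: [-1.571, -0.0, -1.527]
ft_force: [0.2, 0.1, -3.2]
width: 0.295
```

```bash
python3 go.py 595.4,59.3,331.3,-87.5; python3 - <<'E'
from h import *
i=cap('wrist','w7.png')[2]; s=cap('side','s2.png')
print(proj(i,(591.1,142,76)),proj(s[2],(591,142,76)),proj(s[2],(599.8,-21.7,76)))
a=cv2.resize(i and np.load('pics/w7.png.npz')['im'][:,:,::-1],(400,300))
im=s[0][:,:,::-1][100:220,180:340]
cv2.imwrite('pics/c4.png',np.hstack([np.load('pics/w7.png.npz')['im'][0:300,50:450,::-1],cv2.resize(im,(400,300),interpolation=cv2.INTER_CUBIC)]))
E
```

```text
8.8 [595.5  56.2 366.1] [-1.5707e+00 -1.0000e-04 -1.5271e+00] [ 0.2  0.1 -3.2] 0.295
dx,dz -3.066872303326492 -0.010398532302281244 dy 34.800909837515405 spin 3.6992393036339166e-05
[249.3  79.8] [228.4 148.3] [267.3 172.1]
```

View pics/c4.png

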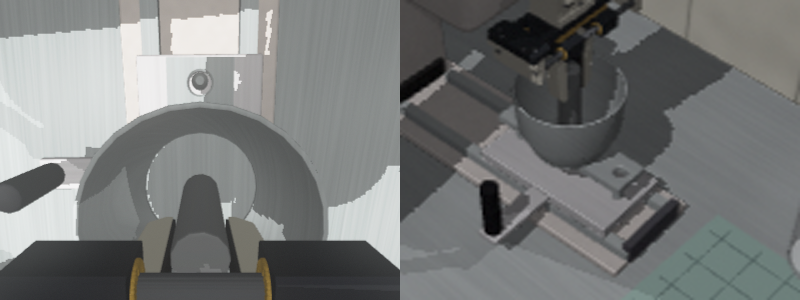

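```bash
python3 go.py 595.4,59.3,331.3,-87.5; python3 - <<'E'
from h import *
w=cap('wrist','w8.png')
print(proj(w[2],(591.1,142,76)))
s=cap('side')[0]
a=cv2.resize(w[0][60:105,230:270,::-1],(400,450),interpolation=cv2.INTER_CUBIC)
b=cv2.resize(s[155:190,250:285,::-1],(400,450),interpolation=cv2.INTER_CUBIC)
cv2.imwrite('pics/c5.png',np.hstack([a,b]))
E
```

```text
8.9 [595.6  56.4 366.8] [-1.5693e+00 -1.0000e-04 -1.5269e+00] [-0.4  0.1 -4.1] 0.3
dx,dz -2.904467783125903 -0.05453765321122467 dy 35.467930453335896 spin 0.0002488969366956084
[248.7  80. ]
```

View pics/c5.png

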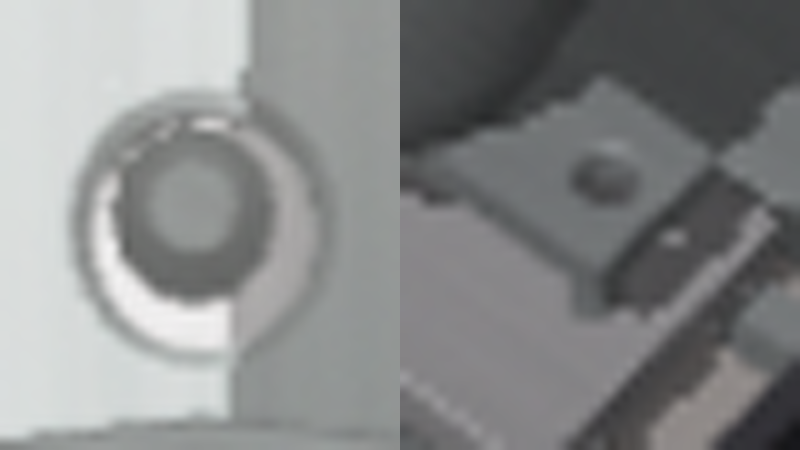

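The left crop shows the hole's centre at (249.5,81.9) and the peg tip at (248.9,79.8).

```bash
python3 - <<'E'
from h import *
w=dict(np.load('pics/w8.png.npz'))
for z in (94,95.5,97): print(onplane(w,249.5,81.9,z))
print(onplane(w,248.9,79.8,76))
E
```

```text
[591.83675388 139.65558101  94.        ]
[591.84061021 139.5774096   95.5       ]
[591.84446654 139.49923818  97.        ]
[591.24376481 142.16905028  76.        ]
```

>>> step_arm(
  targets=[
    [[-0.0027,0,-0.0004,0,1],[-0.0027,0,-0.0004,0,1],[-0.0027,0.004,-0.0004,0,1],[-0.0027,0.008,-0.0004,0,1],[-0.0027,0.012,-0.0004,0,1],[-0.0027,0.015,-0.0004,0,1],[-0.0027,0.018,-0.0004,0,1],[-0.0027,0.018,-0.0004,0,1]],
  ],
)

```text
time: 9.8
position: [594.8, 59.2, 347.2]
ee_rot: [-1.572, 0.0, -1.527]
ft_force: [-0.6, -0.2, -4.2]
width: 0.295
```

>>> step_arm(
  targets=[
    [[0,0.003,0,0,1],[0,0.006,0,0,1],[0,0.009,0,0,1],[0,0.011,0,0,1],[0,0.013,0,0,1],[0,0.013,0,0,1]],
  ],
)

```text
time: 10.4
position: [594.8, 59.2, 334.4]
ee_rot: [-1.571, -0.0, -1.527]
ft_force: [0.4, -0.1, -4.9]
width: 0.297
```

```bash
python3 go.py 595.4,59.3,331.3,-87.5
```

```text
10.4 [594.8  59.2 334.4] [-1.5713 -0.     -1.5268] [ 0.4 -0.1 -4.9] 0.297
dx,dz -0.053647374898395314 0.6077695982662202 dy 3.1287312675236763 spin 0.00033924166222476515
```

>>> step_arm(
  targets=[
    [[0,0.0007,0,0,1],[0,0.0014,0,0,1],[0,0.0021,0,0,1],[0,0.0026,0,0,1],[0,0.0026,0,0,1]],
  ],
)

```text
time: 10.9
position: [594.8, 59.2, 332.1]
ee_rot: [-1.571, -0.0, -1.527]
ft_force: [-0.6, -0.2, -4.0]
width: 0.292
```

>>> step_arm(
  targets=[
    [[0,0.0004,0,0,1],[0,0.0008,0,0,1],[0,0.0012,0,0,1],[0,0.0012,0,0,1]],
  ],
)

```text
time: 11.3
position: [594.9, 59.2, 331.2]
ee_rot: [-1.57, -0.0, -1.527]
ft_force: [0.1, 0.9, -0.6]
width: 0.294
```

>>> step_arm(
  targets=[
    [[0,0,0,0,0.3],[0,0,0,0,0],[0,0,0,0,-0.3],[0,0,0,0,-0.3],[0,0,0,0,-0.3]],
  ],
)

```text
time: 11.8
position: [594.9, 59.2, 331.0]
ee_rot: [-1.571, -0.0, -1.527]
ft_force: [-0.6, -0.4, -0.5]
width: 0.626
```

>>> step_arm(
  targets=[
    [[0,-0.01,0,0,-0.3],[0,-0.03,0,0,-0.3],[0,-0.06,0,0,-0.3],[0,-0.09,0,0,-0.3],[0,-0.1,0,0,-0.3],[0,-0.1,0,0,-0.3]],
  ],
)

```text
time: 12.4
position: [594.9, 59.3, 432.4]
ee_rot: [-1.568, -0.0, -1.527]
ft_force: [-0.0, 0.3, 0.3]
width: 0.646
```

```bash
python3 - <<'E'
from h import *
o=ctrl.get_obs();print(o['time'],o['position'],o['ee_rot'],o['ft_force'])
w=cap('wrist','w9.png');s=cap('side')[0]
b=cv2.resize(s[120:200,200:300,::-1],(400,320),interpolation=cv2.INTER_CUBIC)
cv2.imwrite('pics/c6.png',np.hstack([w[0][0:320,50:450,::-1],b]))
d=w[1];
for z,X in ((150,None),(60,None)): pass
# depth of plate end near peg B vs deck beside it
for X in [(596.5,150,60),(620,140,50),(585.,150,60),(595.1,60.1,180)]:
    u,v=proj(w[2],X).round().astype(int); k=np.median(d[v-1:v+2,u-1:u+2]); p,r=ray(w[2],u,v); print(X,u,v,(p+r*k).round(1))
E
python3 go.py 455.8,52.8,431,-2.5
```

```text
12.4 [594.86129169  59.25194602 432.42976209] [-1.56796086e+00 -7.60724143e-05 -1.52676808e+00] [-0.0181644   0.2513062   0.27638176]
(596.5, 150, 60) 255 80 [596.9 149.9  59.7]
(620, 140, 50) 276 91 [620.2 140.1  50.2]
(585.0, 150, 60) 244 79 [585.5 150.4  59.9]
(595.1, 60.1, 180) 250 196 [595.4  59.8 179.7]
12.5 [594.6  59.2 429.8] [-1.5722  0.     -1.5268] [-1.2  0.  -0.3] 0.649
dx,dz 0.31003287045657224 -138.98431978954184 dy -1.1645031459460142 spin -1.4831414754595464
```

View pics/c6.png

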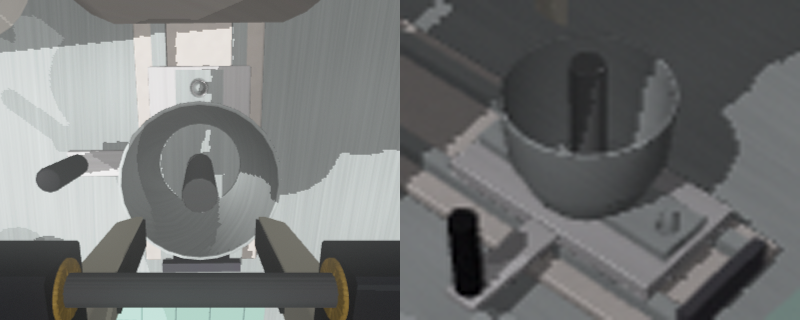

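The bowl is seated. The wrist view shows peg B through its hole at (248,88) and the side view shows peg A through the other. The plate top reads 59.8 mm and the hub 179.7 mm. Next is the handle, with the jaws along the travel.

>>> step_arm(
  targets=[
    [[0,0,-0.04,-0.14,-0.3],[0,0,-0.08,-0.28,-0.3],[0,0,-0.12,-0.42,-0.3],[0,0,-0.139,-0.56,-0.3],[0,0,-0.139,-0.7,-0.3],[0,0,-0.139,-0.84,-0.3],[0,0,-0.139,-0.98,-0.3],[0,0,-0.139,-1.12,-0.3]],
  ],
)

```text
time: 13.3
position: [455.7, 53.1, 429.5]
ee_rot: [-1.572, 0.002, -0.401]
ft_force: [0.1, -0.1, 0.5]
width: 0.652
```

>>> step_arm(
  targets=[
    [[0,0,0,-0.14,-0.3],[0,0,0,-0.28,-0.3],[0,0,0,-0.42,-0.3],[0,0,0,-0.46,-0.3],[0,0,0,-0.46,-0.3],[0,0,0,-0.46,-0.3]],
  ],
)

```text
time: 13.9
position: [455.9, 53.1, 430.1]
ee_rot: [-1.571, 0.002, 0.052]
ft_force: [-0.6, 0.2, -0.1]
width: 0.651
```

```bash
python3 go.py 455.9,52.8,272,3.04
```

```text
13.9 [455.9  53.1 430.1] [-1.5707  0.0017  0.0516] [-0.6  0.2 -0.1] 0.651
dx,dz -0.015217203789709668 -0.2999973577264154 dy 158.05883127394486 spin -0.0014237058416416148
```

>>> step_arm(
  targets=[
    [[0,0.04,0,0,-0.3],[0,0.08,0,0,-0.3],[0,0.11,0,0,-0.3],[0,0.13,0,0,-0.3],[0,0.145,0,0,-0.3],[0,0.155,0,0,-0.3],[0,0.158,0,0,-0.3],[0,0.158,0,0,-0.3]],
  ],
)

```text
time: 14.7
position: [456.0, 53.1, 272.9]
ee_rot: [-1.571, 0.0, 0.053]
ft_force: [-0.9, 0.2, 0.7]
width: 0.646
```

>>> step_arm(
  targets=[
    [[0,0,0,0,0.2],[0,0,0,0,0.6],[0,0,0,0,1],[0,0,0,0,1],[0,0,0,0,1],[0,0,0,0,1],[0,0,0,0,1]],
  ],
  squeeze=20,
)

```text
time: 15.4
position: [456.0, 53.1, 273.1]
ee_rot: [-1.571, -0.0, 0.053]
ft_force: [-0.2, 0.5, 3.1]
width: 0.255
```

>>> step_arm(
  targets=[
    [[0,0,0.005,0,1],[0,0,0.015,0,1],[0,0,0.03,0,1],[0,0,0.045,0,1],[0,0,0.06,0,1],[0,0,0.075,0,1],[0,0,0.085,0,1],[0,0,0.09,0,1]],
  ],
)

```text
time: 16.2
position: [451.1, 143.8, 273.1]
ee_rot: [-1.571, -0.0, 0.054]
ft_force: [-1.4, -4.3, 5.5]
width: 0.253
```

>>> step_arm(
  targets=[
    [[0,0,0.005,0,1],[0,0,0.02,0,1],[0,0,0.035,0,1],[0,0,0.05,0,1],[0,0,0.065,0,1],[0,0,0.08,0,1],[0,0,0.09,0,1],[0,0,0.095,0,1]],
  ],
)

```text
time: 17.0
position: [446.3, 236.0, 272.9]
ee_rot: [-1.578, 0.002, 0.056]
ft_force: [4.1, -40.0, 13.3]
width: 0.407
```

>>> step_arm(
  targets=[
    [[0,0,0.003,0,1],[0,0,0.006,0,1],[0,0,0.009,0,1],[0,0,0.012,0,1],[0,0,0.014,0,1],[0,0,0.015,0,1],[0,0,0.015,0,1]],
  ],
)

```text
time: 17.7
position: [445.6, 249.8, 272.7]
ee_rot: [-1.579, 0.003, 0.055]
ft_force: [4.2, -39.7, 12.6]
width: 0.697
```

```bash
python3 go.py 445.4,252.8,272,3.04
```

```text
17.7 [445.6 249.8 272.7] [-1.579   0.0026  0.055 ] [  4.2 -39.7  12.6] 0.697
dx,dz -0.06343940525242978 3.039095723493537 dy 0.7029354946857893 spin 0.001924346451418285
```

The carriage is resisting with about 40 N short of the expected stop and the jaw is being forced open. I'll back off and look.

>>> step_arm(
  targets=[
    [[0,0,-0.006,0,0.0],[0,0,-0.012,0,-0.3],[0,0,-0.018,0,-0.3],[0,0,-0.018,0,-0.3]],
  ],
)

```text
time: 18.1
position: [446.3, 234.5, 272.8]
ee_rot: [-1.571, 0.0, 0.053]
ft_force: [0.0, 0.8, -0.9]
width: 0.647
```

```bash
python3 go.py 445.4,252.8,272,3.04; python3 - <<'E'
from h import *
w=cap('wrist','w10.png');s=cap('side','s3.png');t=cap('top','t3.png')
print([proj(k[2],(445.2,252.6,125)) for k in (w,s,t)],proj(s[2],(585,260,180)),proj(t[2],(585,260,180)))
cv2.imwrite('pics/c7.png',np.hstack([cv2.resize(w[0][:,:,::-1],(400,300),interpolation=cv2.INTER_AREA),cv2.resize(s[0][60:210,130:330,::-1],(400,300),interpolation=cv2.INTER_CUBIC)]))
E
```

```text
18.1 [446.3 234.5 272.8] [-1.5706e+00  3.0000e-04  5.2600e-02] [ 0.   0.8 -0.9] 0.647
dx,dz 0.08056123882690891 18.288296607929016 dy 0.760245265907713 spin -0.000426031583434322
[array([292.2, 266.7]), array([169.4, 143.3]), array([117. , 216.3])] [199.8 107.8] [110.  149.3]
```

View pics/c7.png

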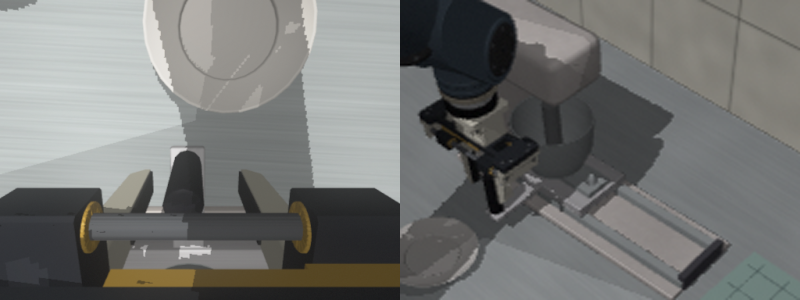

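```bash
python3 - <<'E'
from h import *
w=dict(np.load('pics/w10.png.npz'));s=dict(np.load('pics/s3.png.npz'))
for v in (245,255): print('handle',onplane(w,234,v,125))
d0=np.array([595.4,60.1]);y=np.array([np.cos(np.radians(93.04)),np.sin(np.radians(93.04))])
for t in (160,170,180,200):
    c=d0+y*t; a=c-82*y; print(t,'pegA',proj(s,(*a,76)),'hub',proj(s,(*c,180)))
cv2.imwrite('pics/c8.png',cv2.resize(s['im'][100:170,180:260,::-1],(800,600)[0:1]+(600,) if 0 else (640,560),interpolation=cv2.INTER_CUBIC))
d=s['d']
for t in (160,180,200):
  for off,z in ((-95,60),(-69,150)):
    c=d0+y*(t+off);u,v=proj(s,(*c,z)).round().astype(int);p,r=ray(s,u,v);print(t,off,u,v,(p+r*d[v,u]).round(1))
E
```

```text
handle [436.197572   226.72529809 125.        ]
handle [440.90592043 226.91111063 125.        ]
160 pegA [229.3 148.8] hub [208.7 113. ]
170 pegA [227.1 147.4] hub [206.4 111.7]
180 pegA [224.8 146.1] hub [204.2 110.4]
200 pegA [220.4 143.3] hub [199.7 107.8]
160 -95 232 154 [598.3 134.   50. ]
160 -69 225 130 [612.5 177.  119.7]
180 -95 228 151 [592.3 146.3  59.8]
180 -69 221 127 [590.  169.5 150.8]
200 -95 224 149 [584.6 156.7  67.4]
200 -69 216 124 [642.2 255.5  81.1]
```

View pics/c8.png

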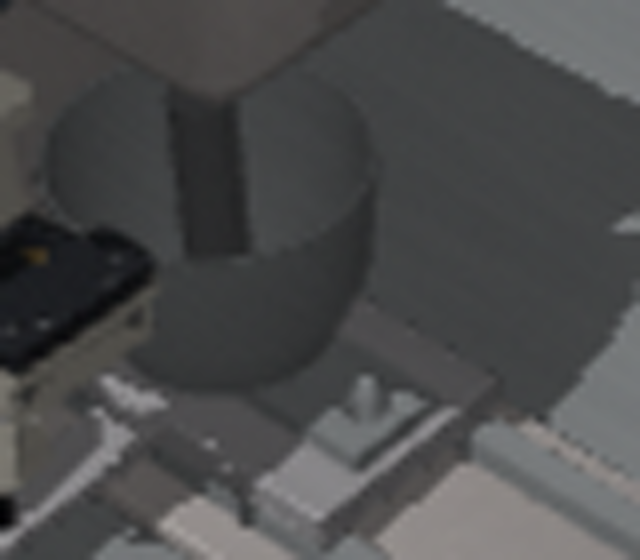

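Peg A's tip is at about (225.5,147), so the carriage moved about 175 mm and the bowl is still flush. The carriage may not have started at travel 0. I'll check its position against the mixer's bed.

```bash
python3 - <<'E'
from h import *
f=dict
y=np.array([np.cos(np.radians(93.04)),np.sin(np.radians(93.04))]);x=np.array([y[1],-y[0]]);d0=np.array([595.4,60.1])
for n in ('top.png','side.png','t3.png','s3.png'):
    t=dict(np.load(f'pics/{n}.npz'));d=t['d'];R=Ro.from_euler('xyz',t['rotation']).as_matrix();F=192/np.tan(np.radians(float(t['fovy']))/2)
    v,u=np.mgrid[:384,:512];c=np.stack([(u-t['cx'])/F,-(v-t['cy'])/F,-np.ones_like(u,float)],-1)*d[...,None]
    P=(c@R.T+t['position'])[d>0]; a=(P[:,:2]-d0)@x;b=(P[:,:2]-d0)@y;z=P[:,2]
    m=(abs(a)<75)&(z>8)&(z<45)&(b<0)&(b>-200);print(n,'bed -y end',np.percentile(b[m],[0.5,2]).round(1),np.median(z[m]).round(1))
    m=(abs(a)<50)&(abs(z-50)<4)&(b>-150);print('  deck b range',np.percentile(b[m],[1,99]).round(1),m.sum())
    m=(abs(a)<50)&(z>290)&(z<325)&(b>80);print('  head b/a range',np.percentile(b[m],[1,99]).round(1) if m.sum() else None)
    h=[(k,round(float(np.percentile(z[(abs(a-35)<12)&(abs(b-k)<3)],50)),0)) for k in range(-130,60,6) if ((abs(a-35)<12)&(abs(b-k)<3)).any()];print('  ',h)
E
```

```text
top.png bed -y end [-144.1 -142.8] 14.9
  deck b range [-104.2  102.9] 3232
  head b/a range [104.8 352.6]
   [(-130, 15.0), (-124, 24.0), (-118, 18.0), (-112, 16.0), (-106, 49.0), (-100, 50.0), (-94, 50.0), (-88, 50.0), (-82, 50.0), (-76, 50.0), (-70, 50.0), (-64, 50.0), (-58, 50.0), (-52, 50.0), (-46, 50.0), (-40, 50.0), (-34, 49.0), (-28, 50.0), (-22, 50.0), (-16, 50.0), (-10, 50.0), (-4, 50.0), (2, 49.0), (8, 50.0), (14, 50.0), (20, 50.0), (26, 50.0), (32, 49.0), (38, 50.0), (44, 50.0), (50, 50.0), (56, 49.0)]
side.png bed -y end [-143.3 -142.4] 17.5
  deck b range [-103.4  292. ] 1398
  head b/a range [105.3 353.1]
   [(-130, 40.0), (-124, 28.0), (-118, 24.0), (-112, 20.0), (-106, 32.0), (-100, 35.0), (-94, 49.0), (-88, 49.0), (-82, 48.0), (-76, 50.0), (-70, 50.0), (-64, 49.0), (-58, 49.0), (-52, 49.0), (-46, 49.0), (-40, 49.0), (-34, 48.0), (-28, 51.0), (-22, 49.0), (-16, 51.0), (-10, 49.0), (-4, 50.0), (2, 50.0), (8, 49.0), (14, 51.0), (20, 50.0), (26, 50.0), (32, 49.0), (38, 50.0), (44, 50.0), (50, 49.0), (56, 50.0)]
t3.png bed -y end [-143.7 -140.6] 14.9
  deck b range [ 68.
[... 272 characters left out ...]
), (-28, 17.0), (-22, 25.0), (-16, 15.0), (-10, 21.0), (-4, 19.0), (2, 15.0), (8, 21.0), (14, 19.0), (20, 15.0), (26, 24.0), (32, 16.0), (38, 16.0), (44, 19.0), (50, 17.0), (56, 16.0)]
s3.png bed -y end [-142.9 -142. ] 15.2
  deck b range [ 69.4 191.6] 296
  head b/a range [105.  350.5]
   [(-130, 39.0), (-124, 27.0), (-118, 25.0), (-112, 20.0), (-106, 20.0), (-100, 18.0), (-94, 22.0), (-88, 18.0), (-82, 18.0), (-76, 20.0), (-70, 17.0), (-64, 16.0), (-58, 22.0), (-52, 22.0), (-46, 17.0), (-40, 16.0), (-34, 22.0), (-28, 18.0), (-22, 15.0), (-16, 18.0), (-10, 19.0), (-4, 18.0), (2, 21.0), (8, 20.0), (14, 16.0), (20, 23.0), (26, 19.0), (32, 18.0), (38, 19.0), (44, 17.0), (50, 20.0), (56, 23.0)]
```

The head's front edge is 105 mm from where the deck started, where 130 mm is nominal. So the carriage started at about 25 mm, and the 40 N resistance was the end stop, at about 199 mm. I'll push gently once more to make sure it's seated.

>>> step_arm(
  targets=[
    [[0,0,0.004,0,-0.3],[0,0,0.008,0,-0.3],[0,0,0.01,0,-0.3],[0,0,0.0115,0,-0.3],[0,0,0.0125,0,-0.3],[0,0,0.0125,0,-0.3]],
  ],
)

```text
time: 18.85
position: [445.7, 246.5, 272.8]
ee_rot: [-1.574, 0.001, 0.054]
ft_force: [1.7, -13.9, 1.9]
width: 0.658
```

>>> step_arm(
  targets=[
    [[0,0,0.001,0,-0.3],[0,0,0.002,0,-0.3],[0,0,0.002,0,-0.3]],
  ],
)

```text
time: 19.15
position: [445.8, 247.3, 272.7]
ee_rot: [-1.577, 0.002, 0.055]
ft_force: [3.9, -28.5, 4.7]
width: 0.657
```

>>> step_arm(
  targets=[
    [[0,0,-0.005,0,-0.3],[0,0,-0.01,0,-0.3],[0,0,-0.012,0,-0.3],[0,0,-0.012,0,-0.3]],
  ],
)

```text
time: 19.55
position: [446.2, 237.3, 273.0]
ee_rot: [-1.571, -0.0, 0.053]
ft_force: [0.2, 0.7, -0.3]
width: 0.65
```

>>> step_arm(
  targets=[
    [[0,-0.02,0,0,-0.3],[0,-0.05,0,0,-0.3],[0,-0.08,0,0,-0.3],[-0.05,-0.12,0,0,-0.3],[-0.1,-0.15,0,0,-0.3],[-0.1,-0.15,0,0,-0.3],[-0.1,-0.15,0,0,-0.3]],
  ],
)

```text
time: 20.25
position: [344.8, 232.2, 424.7]
ee_rot: [-1.569, -0.003, 0.055]
ft_force: [1.6, 0.3, -1.3]
width: 0.652
```

```bash
python3 - <<'E'
from h import *
o=ctrl.get_obs();print(o['time'],o['position'],o['ft_force'],o['width'])
s=cap('side','s4.png');t=cap('top','t4.png')
y=np.array([np.cos(np.radians(93.04)),np.sin(np.radians(93.04))]);x=np.array([y[1],-y[0]]);d0=np.array([595.4,60.1])
for k in (s,t):
    d=k[1];R=Ro.from_euler('xyz',k[2]['rotation']).as_matrix();F=192/np.tan(np.radians(k[2]['fovy'])/2)
    v,u=np.mgrid[:384,:512];c=np.stack([(u-k[2]['cx'])/F,-(v-k[2]['cy'])/F,-np.ones_like(u,float)],-1)*d[...,None]
    P=(c@R.T+k[2]['position'])[d>0];a=(P[:,:2]-d0)@x;b=(P[:,:2]-d0)@y;z=P[:,2]
    m=(abs(a+140)<14)&(z>115)&(z<130)&(b>100)&(b<230);print('handle top',a[m].mean(),b[m].mean(),m.sum())
    m=(abs(a)<20)&(abs(z-60)<3)&(b>50)&(b<110);print('plate',b[m].min() if m.sum() else 0,z[m].mean() if m.sum() else 0)
cv2.imwrite('pics/c9.png',np.hstack([cv2.resize(s[0][60:285,100:400,::-1],(400,300),interpolation=cv2.INTER_CUBIC),cv2.resize(t[0][80:305,:300,::-1],(400,300),interpolation=cv2.INTER_CUBIC)]))
E
```

```text
20.25 [344.78971293 232.24623822 424.6550248 ] [ 1.62024945  0.29156341 -1.25375892] 0.6521191030960409
handle top -142.74513113732334 172.85752584763938 45
plate 75.11007428207083 59.953941013227954
handle top -140.65810516726998 171.82473595667236 98
plate 74.04474500000066 59.861177809076636
```

View pics/c9.png

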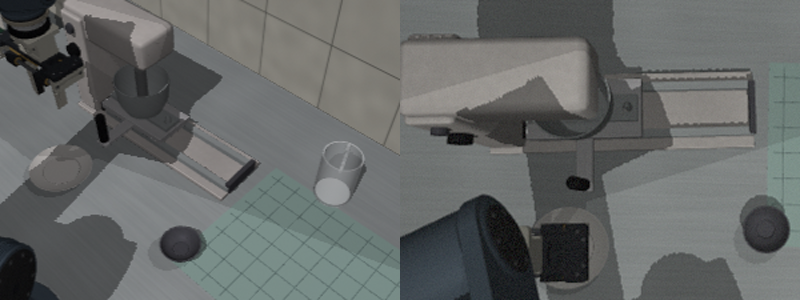

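```bash
python3 -c "
from plant import workorder; print(workorder.finish_job())"
```

```text
the job is handed in; nothing more can be done
None
```

The bowl is seated on both pegs and the carriage is at its end stop under the drive head. I've handed the job in; the clock read about 20 s of the allowed 72 s at the last check.

**Bowl:** I picked it up by the hub, turned it about 37° to line up with the pegs, and corrected about 3 mm from a close-up of one hole. It went down with only light contact. After release, the plate top measured about 59.8 mm (60 expected), the hub top 179.7 mm (180 expected), and both pegs showed through the holes.

**Carriage:** It stopped after about 175 mm, which first looked too short. The head's front edge shows it began about 25 mm in from its loading end, so it is now at about 199–200 mm. A second push of 28 N did not move it.

**Final check:** The bowl was upright and the plate flush, and the arm was clear of everything. The jug, tin and dish looked unmoved.

**What went less well:** I ran into the end stop harder than intended. The wrist force peaked at about 40 N, carried by the finger on the handle, and the grip was forced open. The handle's final position measured 172–173 mm of movement in the depth images, against 174–176 mm from the plate edge and the finger contact. I put that difference down to measurement error.

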